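# Sort three wax models onto their casting bases

## Task

The three wax models are standing on the wrong casting bases. Use the empty black base as a parking spot on the way, and bring each wax to the base of its own colour, standing upright inside the pale circle, with the black base empty again at the end. The waxes are delicate: never drop one, knock one over or put one down on the dusty bench, and leave the plaster block, the jar and the white cup where they are.

Things in the scene. Friction and masses are not known exactly. Their poses are not given: they have to be found in the camera images.
- wax_red: red wax model, a small figure: round foot 44 mm wide and 8 mm high, straight round body 32 mm across from 8 to 62 mm above its underside (grip here), round ball head up to 90 mm; two small bumps (shoulders) on the body at about 56 mm, look only. Loose, about 90 g. Origin at the centre of its underside, z up.
- wax_green: green wax model, a square tower: round foot 44 mm wide and 8 mm high, square shaft 30 x 30 mm from 8 to 68 mm above its underside (grip here, on two parallel flat sides; they face along its own x and y axes), stepped narrower tip up to 90 mm. Loose, about 90 g. Origin at the centre of its underside, z up.
- wax_blue: blue wax model, a bottle-vase: round foot 44 mm wide and 8 mm high, round body 38 mm across from 8 to 58 mm above its underside (grip here), then a neck 20 mm across and a lip 30 mm across up to 86 mm. Loose, about 90 g. Origin at the centre of its underside, z up.
- base_red: red round rubber casting base, 104 mm wide, 20 mm high, flat on top with a pale circle 70 mm wide in the middle; home of the red wax. Fixed to the bench. Origin at the centre of its underside (bench level); its top is 20 mm above that.
- base_green: green round rubber casting base, 104 mm wide, 20 mm high, flat on top with a pale circle 70 mm wide in the middle; home of the green wax. Fixed to the bench. Origin at the centre of its underside (bench level); its top is 20 mm above that.
- base_blue: blue round rubber casting base, 104 mm wide, 20 mm high, flat on top with a pale circle 70 mm wide in the middle; home of the blue wax. Fixed to the bench. Origin at the centre of its underside (bench level); its top is 20 mm above that.
- base_spare: black round rubber casting base, same size and shape as the coloured ones (104 mm wide, 20 mm high, pale circle 70 mm wide); empty at the start: the free parking spot. Fixed to the bench. Origin at the centre of its underside.
- plaster_block: bystander: white plaster block 70 x 55 mm, 45 mm high, loose on the bench. Origin at the centre of its underside. To be left alone.
- jar: bystander: amber glass jar with a metal cap, 64 mm wide, 85 mm high, loose on the bench. Origin at the centre of its underside. To be left alone.
- pot: bystander: white ceramic cup, 70 mm wide at the rim, 60 mm high, loose on the bench. Origin at the centre of its underside. To be left alone.
Things that resemble listed ones, but are neither listed nor needed, are in the scene too. Of the things like the base_red, leave any that is brown; of the rest the larger one is meant. Of the things that look like the wax_red, the larger one is meant.

How it is judged:
By the outcome, as a careful person would: the job done as asked, in the order asked, and still so for the second after the job is handed in, with the robot touching nothing.
It also fails if it takes over 115 s, if anything falls off the work surface, if the arm or the gripper's body presses on something with over 40 N, if the wrist force passes 120 N, or if a joint passes its speed limit or range.

## Robot

A 6-joint arm with a two-finger parallel gripper is mounted at the origin on the work surface. World frame = base frame: x ahead of the robot, y to its left, z up, the work surface at z = 0. Lengths are in m, angles in degrees, forces in N, time in s.
With the tool pointing down it reaches from about 0.3 to 0.75 m from the base axis. Payload 8.5 kg.
Tool frame: the origin (TCP) lies on the centre line of the jaws, within the pads' length; the fingertips stand 17 mm ahead of it and the grasp point (between the pads) lies 2 mm behind it (env.tcp_to_tips is the distance from the TCP to the fingertips, in m); z points along the fingers, y is the line along which they close (so a half turn about z gives the same grasp; the last joint's range is limited). The gripper opens to 85 mm and grips with 20 to 120 N. Pads are 22 mm wide; open, the fingers measure 114 mm over their backs; the gripper's body (76 mm by 85 mm) begins 54 mm behind the grasp point. The pads swing forward as they close: fully open they stand 13 mm farther back than shut.
Start: joints at [61.748, 21.807, 74.336, -0, 83.858, -12.336], TCP at [0.151, 0.529, 0.228] pointing down, gripper open.
Joint ranges: [-178.18, 178.18], [-50.72, 133.34], [12.68, 142.11], [-81.47, 261.47], [9.98, 163.14], [-165.26, 165.26]. Speed limits (degrees/s): [136.94, 136.94, 180, 180, 180, 180].

## Interface

Orientations are given as a 3x3 rotation matrix whose columns are the frame's x, y, z axes.
In Python, from rig import env gives the robot as it stands. The module is installed in compiled form; this text tells all that it offers.
- The arm moves only by the shell command python3 -m pendant 'ROWS' [FORCE]. ROWS is JSON, a list of rows, each a list of 7 numbers: the opening, from 0 (shut) to 1 (fully open), then the shift along the tool's x, y, z in m, then the turn, a rotation vector about the tool's x, y, z in rad. A call has 1 to 5 rows; each row is the pose to reach, as a shift and turn from the pose commanded when the call began, along the tool's axes at that moment; what a row does not reach only later rows make up. A row lasts 1/8 s, in which the tool goes at most 62.5 mm and 10.7 degrees, less where a joint would pass 70% of its speed; a pose out of reach is approached as far as the arm can. A call with a gripper value outside its range is refused whole. The fingers move at their own pace and stop on an object; FORCE is the grip in N (left out, the last holds). Time passes only in rows, so rows that repeat a pose let the fingers close. It gives the time, the measured TCP pose, the force, the opening and the grip force at its end, in the units of the state.
- env.observe(): the state, without advancing time (a new reading comes with each control period).
- env.get_image(name): name is "side" or "top"; returns a dict with "image" (400x640x3 uint8, blue, green, red), "fx", "fy", "cx", "cy" (pixels), "pose" (4x4, takes a point from camera to world coordinates). Camera axes: x right, y up, looking along -z (the intrinsics and any distortion apply to the point x, -y, -z); pixel columns grow to the right and rows downward; lengths in m; the calibration is good to about 2 mm. A picture is of the moment at which its call begins. There is no depth.
- env.close_job(): hands the job in; it is judged then, once.
Trained networks look in the newest picture that a camera, given by its name, has taken for a name from the list of things; names that differ only in an ending like _2 or _b are one class to them, and where a whole thing is asked for, a point or a joint stands for the part that bears it (a point fixed in the world has none). Each returns a list of dicts, best first, with "conf" (0 to 1); they miss things now and then, are a little off and sometimes report something else, mostly with a low value. They report only what shows in the picture. A call takes as long as a camera call. They do not tell look-alikes from the thing itself.
- env.find_in(camera, thing): "bbox" ([centre column, centre row, width, height] in pixels, round what is visible of it).
- env.trace(camera, thing): "mask" (400x640 bool, what is visible of it) and "bbox" ([centre column, centre row, width, height] in pixels, round what is visible of it).
- env.tip_of(camera, thing): "centre" ([column, row] in pixels: a listed point, or the origin of a listed thing).
The state is a dict: "time_s": time; "q": joint angles; "qvel": joint speeds; "joint_efforts": joint torques, N m; "position": TCP position; "tool_rot": TCP orientation; "ft_force": force on the tool from outside, world axes, zero at the start; "wrist_torque": the same for the moment, N m; "grip_width": finger opening in m; "gripper_force": force on a finger pad.
Only numpy, scipy, OpenCV 4.12 (cv2) and the standard library are available. Lean on these libraries where they do the work, as an engineer would, in place of code of your own. Each camera call takes 0.05 s, during which the arm holds its last target. There are 200 camera calls.

## Working session

There is one attempt and no reset: what is moved stays moved. The work goes in short steps, Python scripts to look and compute and a shell command to move; the robot and the scene stay as the last step left them, time stands still between calls to the robot, and variables do not carry over. Pictures are saved under pics/ and viewed, at most 14 in all, crops included, and the job is handed in when it is done.

```bash
mkdir -p pics; cat > h.py <<'E'
import numpy as np, cv2
from rig import env
def pix2w(im,u,v,z):
    # ray to plane z
    P=np.array(im["pose"]); d=np.array([(u-im["cx"])/im["fx"],-(v-im["cy"])/im["fy"],-1.])
    D=P[:3,:3]@d; o=P[:3,3]
    return o+D*(z-o[2])/D[2]
def w2pix(im,p):
    P=np.array(im["pose"]); c=P[:3,:3].T@(np.array(p)-P[:3,3])
    return im["cx"]+im["fx"]*c[0]/-c[2], im["cy"]-im["fy"]*c[1]/-c[2]
E
python3 - <<'E'
from h import *
for n in ["top","side"]:
    im=env.get_image(n); cv2.imwrite(f"pics/{n}0.png",im["image"])
    print(n,{k:(np.round(v,4).tolist() if k=="pose" else v) for k,v in im.items() if k!="image"})
    for t in ["wax_red","wax_green","wax_blue","base_red","base_green","base_blue","base_spare","plaster_block","jar","pot"]:
        for d in env.tip_of(n,t)[:4]:
            print(n,t,round(d["conf"],2),np.round(d["centre"]),np.round(pix2w(im,*d["centre"],.02 if "wax" in t else 0),3))
s=env.observe();print(s)
E
```

```text
top {'fx': 459.98791265316515, 'fy': 459.98791265316515, 'cx': 329.3454943645507, 'cy': 203.84837183400293, 'pose': [[0.0036, 0.9979, -0.0644, 0.4251], [-0.9999, 0.0042, 0.0095, 0.0042], [0.0098, 0.0644, 0.9979, 1.2369], [0.0, 0.0, 0.0, 1.0]]}
top wax_red 0.76 [383. 220.] [ 0.463 -0.151  0.02 ]
top wax_red 0.71 [422. 238.] [ 0.415 -0.252  0.02 ]
top wax_green 0.85 [215. 174.] [0.581 0.298 0.02 ]
top wax_green 0.54 [320. 152.] [0.643 0.018 0.02 ]
top wax_green 0.37 [383. 218.] [ 0.466 -0.151  0.02 ]
top wax_blue 0.7 [288. 217.] [0.468 0.102 0.02 ]
top base_red 0.77 [247. 261.] [0.351 0.211 0.   ]
top base_red 0.66 [294. 216.] [0.471 0.088 0.   ]
top base_red 0.59 [296. 271.] [0.325 0.08  0.   ]
top base_green 0.91 [382. 217.] [ 0.471 -0.148  0.   ]
top base_blue 0.57 [219. 174.] [0.583 0.291 0.   ]
top base_spare 0.94 [429. 161.] [ 0.624 -0.278  0.   ]
top jar 0.63 [447. 258.] [ 0.362 -0.324  0.   ]
top pot 0.86 [201. 249.] [0.382 0.335 0.   ]
side {'fx': 459.53683105437034, 'fy': 459.53683105437034, 'cx': 324.89871847397296, 'cy': 203.57783419761327, 'pose': [[0.6536, 0.4908, -0.5761
[... 829 characters left out ...]
    8.38600668e+01, -1.23362273e+01]), 'qvel': array([ 0.03814848,  0.10786158,  0.08947167, -0.02704689, -0.03880132,
       -0.01294789]), 'joint_efforts': array([-1.83311633e-03, -4.48336351e+01, -2.31461746e+01, -2.46962136e-04,
        6.21828131e-04,  1.66636386e-05]), 'position': array([0.15081914, 0.52887876, 0.22812584]), 'tool_rot': array([[-9.61660243e-01,  2.74243644e-01, -2.98347822e-05],
       [ 2.74243645e-01,  9.61660243e-01, -3.37446731e-05],
       [ 1.94366618e-05, -4.06329100e-05, -9.99999999e-01]]), 'ft_force': array([0.95711356, 0.4239774 , 0.22615191]), 'wrist_torque': array([0.00127432, 0.02419838, 0.00238175]), 'gripper_force': 0.0, 'grip_width': 0.0854278511197138}
```

View pics/top0.png

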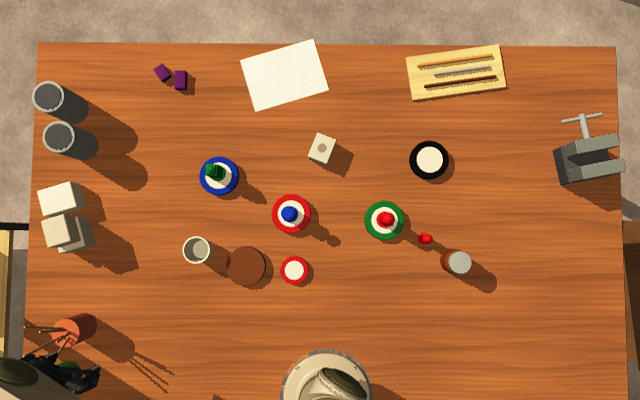

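View pics/side0.png

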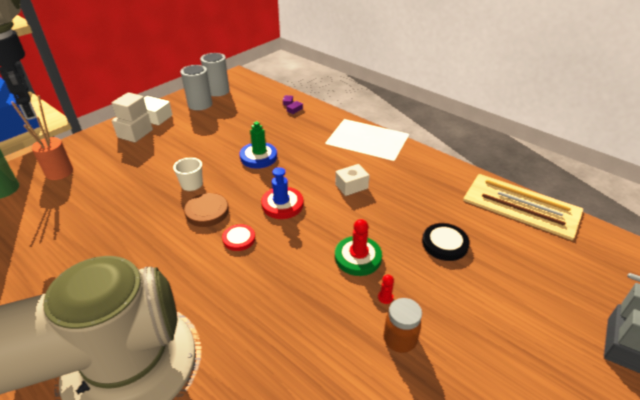

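Look-alikes for the red wax are (386,220), the larger one, and (426,239), the small one. For base_red they are (291,214), the larger red one with the blue wax on it, (294,271), a smaller red one, and (247,267), a brown one. By the description I choose the red wax at (386,220) and the base at (291,214). Next I fit positions from the masks and check a close crop.

```bash
cat >> h.py <<'E'
from scipy.optimize import minimize
A=np.linspace(0,2*np.pi,40,endpoint=False)
BASE=[(0,.02,.052,0)]
W={"wax_red":[(0,.008,.022,0),(.008,.062,.016,0),(.062,.066,.010,0),(.064,.088,.012,0),(.07,.082,.014,0)],
"wax_green":[(0,.008,.022,0),(.008,.068,.015,1),(.068,.09,.009,1)],
"wax_blue":[(0,.008,.022,0),(.008,.058,.019,0),(.058,.076,.010,0),(.076,.086,.015,0)]}
S=4
def render(im,slabs,x,y,z0,yaw=0):
    m=np.zeros((400*S,640*S),np.uint8)
    for a,b,r,sq in slabs:
        if sq: c=np.array([[1,1],[-1,1],[-1,-1],[1,-1]])*r; R=np.array([[np.cos(yaw),-np.sin(yaw)],[np.sin(yaw),np.cos(yaw)]]); c=c@R.T
        else: c=np.c_[np.cos(A),np.sin(A)]*r
        pts=[w2pix(im,(x+p[0],y+p[1],z0+h)) for h in (a,b) for p in c]
        cv2.fillConvexPoly(m,cv2.convexHull(((np.array(pts,np.float32)+.5)*S*16).astype(np.int32)),255,shift=4)
    return cv2.resize(m,(640,400),interpolation=cv2.INTER_AREA)/255.
def fit(ims,masks,slabs,p0,z0,yaw=False):
    f=lambda p:sum(np.abs(render(i,slabs,p[0],p[1],z0,p[2] if yaw else 0)-m).sum()/max(m.sum(),1) for i,m in zip(ims,masks))
    best=None
    for y in (np.radians([0,20,40,60,80]) if yaw else [0]):
        s=np.array([[0,0,0],[.012,0,0],[0,.012,0],[0,0,.3]])+[p0[0],p0[1],y]
        if not yaw: s=s[:3,:2]
        r=minimize(f,s[0],method="Nelder-Mead",options=dict(initial_simplex=s,xatol=2e-4,fatol=1e-3,maxiter=80))
        if best is None or r.fun<best.fun: best=r
    return best
def pick(cam,t,p0,im,z):
    u=w2pix(im,(*p0,z)); c=[d for d in env.trace(cam,t) if np.hypot(d["bbox"][0]-u[0],d["bbox"][1]-u[1])<20]
    return c[0]["mask"] if c else None
def hull(m):
    q=np.argwhere(m)[:,::-1].astype(np.int32); o=np.zeros(m.shape,np.uint8); cv2.fillConvexPoly(o,cv2.convexHull(q),1); return o
def locate(t,p0,cams=("top","side"),z0=None):
    b="base" in t; z0=(0 if b else .02) if z0 is None else z0; I=[];M=[]
    for c in cams:
        im=env.get_image(c); m=pick(c,t,p0,im,z0+(.01 if b else .045))
        if m is None: print("miss",c,t); continue
        I.append(im);M.append((hull(m) if b else m).astype(float))
    if not I: return
    out=[]
    for k in [range(len(I))]+[[j] for j in range(len(I))]:
        r=fit([I[j] for j in k],[M[j] for j in k],BASE if b else W[t],p0,z0,t=="wax_green"); out.append(r)
        print(t,len(k),np.round(r.x,4),"cost",round(r.fun/len(k),3))
    return out[0].x
E
python3 - <<'E'
from h import *
for t,p in dict(wax_red=(.463,-.151),wax_green=(.58,.295),wax_blue=(.47,.1),base_red=(.473,.09),base_green=(.465,-.152),base_blue=(.581,.29),base_spare=(.621,-.279)).items():
    locate(t,p,("top","side") if "wax" in t else ("top",))
a=env.get_image("top")["image"][140:280,180:460]; b=env.get_image("side")["image"][110:270,225:425]
cv2.imwrite("pics/c1.png",np.vstack([cv2.resize(a,(600,300),interpolation=2), cv2.resize(b[:140],(600,300),interpolation=2)[:300]]))
E
```

```text
wax_red 2 [ 0.4643 -0.1513] cost 0.125
wax_red 1 [ 0.4651 -0.1535] cost 0.075
wax_red 1 [ 0.4631 -0.1503] cost 0.065
wax_green 2 [0.5848 0.2916 1.3467] cost 0.148
wax_green 1 [0.5859 0.2904 1.481 ] cost 0.061
wax_green 1 [ 0.586   0.2966 -0.1092] cost 0.103
wax_blue 2 [0.4771 0.0984] cost 0.189
wax_blue 1 [0.4778 0.0978] cost 0.097
wax_blue 1 [0.4764 0.1023] cost 0.245
base_red 1 [0.48   0.0948] cost 0.051
base_red 1 [0.48   0.0948] cost 0.051
base_green 1 [ 0.4625 -0.1514] cost 0.036
base_green 1 [ 0.4625 -0.1514] cost 0.036
base_blue 1 [0.5804 0.2882] cost 0.075
base_blue 1 [0.5804 0.2882] cost 0.075
base_spare 1 [ 0.6258 -0.2756] cost 0.034
base_spare 1 [ 0.6258 -0.2756] cost 0.034
```

View pics/c1.png

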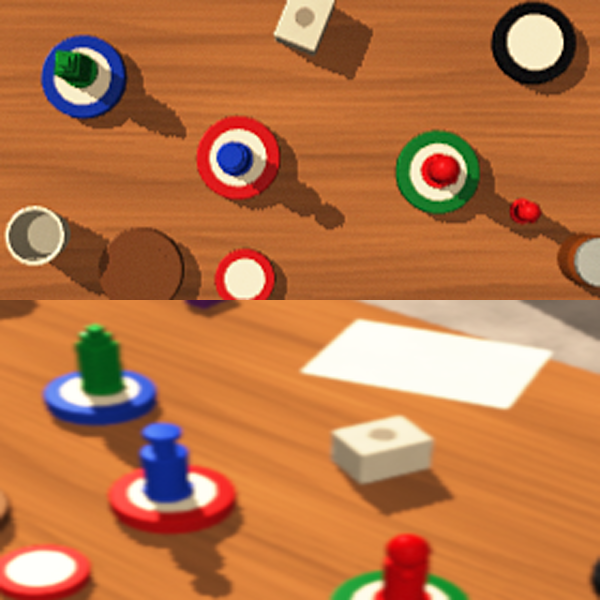

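The crop confirms both choices: the large red wax is on the green base, blue is on the larger red base, green is on the blue base, and black is empty. The cycle is red→black, green→green, blue→blue, red→red. First I align the tool with the world axes and set off.

```bash
python3 -m pendant '[[1,-0.187,-0.219,0,0,0,-0.277],[1,-0.187,-0.219,0,0,0,-0.277],[1,-0.187,-0.219,0,0,0,-0.277],[1,-0.187,-0.219,0,0,0,-0.277],[1,-0.187,-0.219,0,0,0,-0.277]]' 30
```

```text
time_s: 2.82
position: [0.2711, 0.265, 0.2284]
tool_rot: [[-1.0, 0.002, 0.001], [0.002, 1.0, 0.0], [-0.001, 0.0, -1.0]]
ft_force: [1.2, -0.2, 0.6]
grip_width: 0.0856
gripper_force: 0.0
```

```bash
python3 -m pendant '[[1,-0.12,-0.26,0,0,0,0],[1,-0.12,-0.26,0,0,0,0],[1,-0.12,-0.26,0,0,0,0],[1,-0.12,-0.26,0,0,0,0],[1,-0.12,-0.26,0,0,0,0]]'; python3 -m pendant '[[1,-0.073,-0.158,0,0,0,0],[1,-0.073,-0.158,0,0,0,0],[1,-0.073,-0.158,0,0,0,0],[1,-0.073,-0.158,0.04,0,0,0],[1,-0.073,-0.158,0.06,0,0,0]]'
```

```text
time_s: 3.45
position: [0.3912, 0.0043, 0.2283]
tool_rot: [[-1.0, 0.003, 0.001], [0.003, 1.0, -0.0], [-0.001, -0.0, -1.0]]
ft_force: [0.3, 1.3, 0.7]
grip_width: 0.0851
gripper_force: 0.0
time_s: 4.08
position: [0.4628, -0.1514, 0.1664]
tool_rot: [[-1.0, 0.002, -0.002], [0.002, 1.0, 0.001], [0.002, 0.001, -1.0]]
ft_force: [-0.4, -0.2, 0.8]
grip_width: 0.0859
gripper_force: 0.0
```

```bash
python3 -m pendant '[[1,-0.001,0,0.03,0,0,0],[1,-0.001,0,0.06,0,0,0],[1,-0.001,0,0.09,0,0,0],[1,-0.001,0,0.1,0,0,0],[0.7,-0.001,0,0.1,0,0,0]]'; python3 - <<'E'
from h import *
a=env.get_image("top")["image"][150:290,300:500]; b=env.get_image("side")["image"][160:300,270:470]
cv2.imwrite("pics/c2.png",np.hstack([cv2.resize(x,(400,280),interpolation=2) for x in (a,b)]))
E
```

```text
time_s: 4.7
position: [0.4644, -0.1512, 0.0682]
tool_rot: [[-1.0, 0.001, -0.0], [0.001, 1.0, 0.0], [0.0, 0.0, -1.0]]
ft_force: [0.4, 1.2, 0.4]
grip_width: 0.0696
gripper_force: 0.0
```

View pics/c2.png

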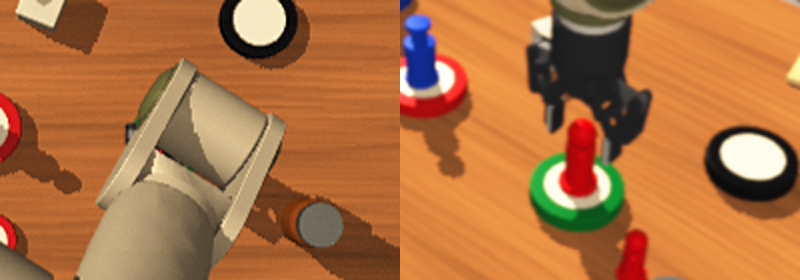

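The crop shows the fingers straddling the red wax (side crop, wax at about 580,160, tips at 555,125 and 610,155). I'll check the tip height against a projection.

```bash
python3 - <<'E'
from h import *
s=env.observe();print(s["position"],env.tcp_to_tips)
im=env.get_image("side")
p=s["position"]
for z in (.049,.06,.068,.08):
  for y in (.04,0,-.04): 
    u,v=w2pix(im,(p[0],p[1]+y,z)); print(z,y,round((u-270)*2+400),round((v-160)*2))
E
```

```text
[ 0.46480992 -0.15144418  0.06910582] 0.017
0.049 0.04 550 146
0.049 0 580 163
0.049 -0.04 610 181
0.06 0.04 551 138
0.06 0 580 156
0.06 -0.04 611 174
0.068 0.04 551 133
0.068 0 581 150
0.068 -0.04 612 168
0.08 0.04 551 125
0.08 0 581 142
0.08 -0.04 613 160
```

```bash
python3 -m pendant '[[0.6,0,0,0.006,0,0,0],[0.5,0,0,0.007,0,0,0],[0.45,0,0,0.007,0,0,0],[0.4,0,0,0.007,0,0,0],[0.35,0,0,0.007,0,0,0]]' 30;  python3 -m pendant '[[0.3,0,0,0,0,0,0],[0.25,0,0,0,0,0,0],[0.25,0,0,0,0,0,0],[0.25,0,0,0,0,0,0]]' 30; python3 - <<'E'
from h import *
b=env.get_image("side")["image"][160:300,270:470]
cv2.imwrite("pics/c3.png",cv2.resize(b,(800,560),interpolation=2))
E
```

```text
time_s: 5.48
position: [0.4644, -0.1513, 0.0613]
tool_rot: [[-1.0, 0.001, 0.0], [0.001, 1.0, -0.0], [-0.0, -0.0, -1.0]]
ft_force: [-1.3, -0.4, 0.8]
grip_width: 0.0312
gripper_force: 29.6
time_s: 5.98
position: [0.4644, -0.1512, 0.0613]
tool_rot: [[-1.0, 0.001, 0.0], [0.001, 1.0, -0.0], [-0.0, -0.0, -1.0]]
ft_force: [-0.9, -0.9, 4.4]
grip_width: 0.031
gripper_force: 29.8
```

View pics/c3.png

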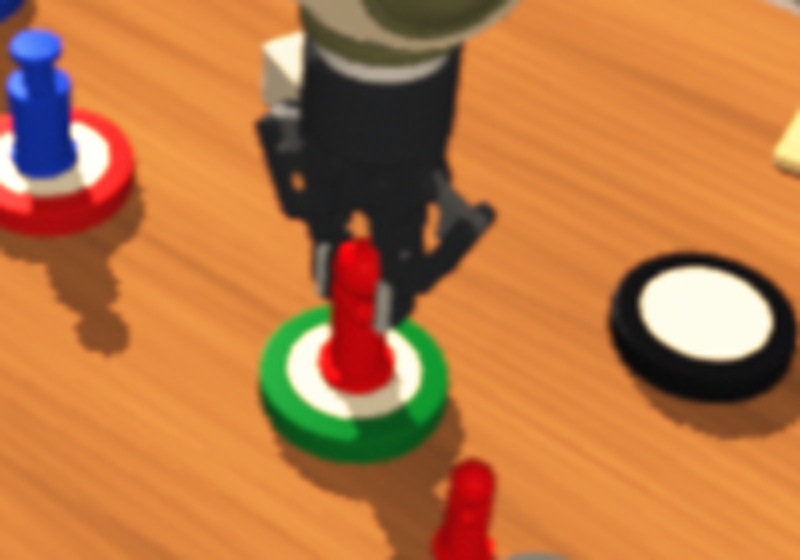

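Grip is good at about 30 N, and the red wax is upright. Now lift it and carry it to the black base.

```bash
python3 -m pendant '[[0.25,0,0,-0.015,0,0,0],[0.25,0,0,-0.045,0,0,0],[0.25,0,0,-0.08,0,0,0],[0.25,-0.02,-0.016,-0.09,0,0,0],[0.25,-0.055,-0.043,-0.09,0,0,0]]' ; python3 -m pendant '[[0.25,-0.035,-0.027,0,0,0,0],[0.25,-0.070,-0.054,0,0,0,0],[0.25,-0.095,-0.073,0,0,0,0],[0.25,-0.106,-0.081,0,0,0,0],[0.25,-0.106,-0.081,0,0,0,0]]'; python3 -c "
from h import *
print(env.observe()['position'],env.observe()['ft_force']); locate('base_spare',(.6258,-.2756),('side',))"
```

```text
time_s: 6.65
position: [0.5196, -0.1941, 0.152]
tool_rot: [[-1.0, 0.0, 0.001], [0.0, 1.0, -0.0], [-0.001, -0.0, -1.0]]
ft_force: [0.7, -0.4, -0.7]
grip_width: 0.0309
gripper_force: 30.0
time_s: 7.28
position: [0.6252, -0.2754, 0.1497]
tool_rot: [[-1.0, 0.001, -0.002], [0.001, 1.0, 0.001], [0.002, 0.001, -1.0]]
ft_force: [-0.5, 0.3, -0.7]
grip_width: 0.0309
gripper_force: 30.0
[ 0.62516102 -0.2753632   0.14968497] [-0.54001442  0.34466027 -0.71093019]
base_spare 1 [ 0.6254 -0.2714] cost 0.054
base_spare 1 [ 0.6254 -0.2714] cost 0.054
```

```bash
python3 -m pendant '[[0.25,0,0.001,0.03,0,0,0],[0.25,0,0.001,0.06,0,0,0],[0.25,0,0.001,0.078,0,0,0],[0.25,0,0.001,0.084,0,0,0],[0.25,0,0.001,0.087,0,0,0]]' ; python3 -m pendant '[[0.25,0,0,0,0,0,0],[0.25,0,0,0.001,0,0,0],[0.25,0,0,0.001,0,0,0]]'
```

```text
time_s: 8.0
position: [0.6254, -0.2744, 0.0648]
tool_rot: [[-1.0, 0.001, 0.001], [0.001, 1.0, -0.001], [-0.001, -0.001, -1.0]]
ft_force: [-0.1, -0.4, -0.7]
grip_width: 0.0308
gripper_force: 30.0
time_s: 8.38
position: [0.6253, -0.2743, 0.0635]
tool_rot: [[-1.0, 0.001, 0.0], [0.001, 1.0, -0.0], [-0.0, -0.0, -1.0]]
ft_force: [-0.6, 0.3, -1.9]
grip_width: 0.0312
gripper_force: 30.0
```

```bash
python3 -m pendant '[[0.25,0,0,0.001,0,0,0],[0.25,0,0,0.001,0,0,0]]';python3 -m pendant '[[0.25,0,0,0.001,0,0,0],[0.25,0,0,0.001,0,0,0]]'
```

```text
time_s: 8.62
position: [0.6252, -0.2743, 0.0621]
tool_rot: [[-1.0, 0.001, -0.0], [0.001, 1.0, 0.0], [0.0, 0.0, -1.0]]
ft_force: [0.3, 0.3, -1.1]
grip_width: 0.031
gripper_force: 30.0
time_s: 8.88
position: [0.6253, -0.2743, 0.0614]
tool_rot: [[-1.0, 0.001, 0.0], [0.001, 1.0, -0.0], [-0.0, -0.0, -1.0]]
ft_force: [-1.4, 0.6, 1.7]
grip_width: 0.0309
gripper_force: 30.1
```

Contact is at the expected height. I release slowly, then rise.

```bash
python3 -m pendant '[[0.4,0,0,0,0,0,0],[0.6,0,0,0,0,0,0],[0.9,0,0,0,0,0,0],[1,0,0,0,0,0,0],[1,0,0,0,0,0,0]]';python3 -m pendant '[[1,0,0,-0.03,0,0,0],[1,0,0,-0.08,0,0,0],[1,0,0,-0.13,0,0,0],[1,0,0.05,-0.15,0,0,0],[1,0,0.11,-0.15,0,0,0]]'
```

```text
time_s: 9.5
position: [0.6252, -0.2743, 0.0611]
tool_rot: [[-1.0, 0.001, 0.0], [0.001, 1.0, -0.0], [-0.0, -0.0, -1.0]]
ft_force: [0.7, 0.1, 0.3]
grip_width: 0.0854
gripper_force: 0.0
time_s: 10.12
position: [0.6256, -0.164, 0.2131]
tool_rot: [[-1.0, 0.003, 0.004], [0.003, 1.0, -0.002], [-0.004, -0.002, -1.0]]
ft_force: [0.5, 0.1, 0.2]
grip_width: 0.0853
gripper_force: 0.0
```

```bash
python3 -c "
from h import *
locate('wax_red',(.6252,-.2743))
p=locate('wax_green',(.585,.292)); locate('base_green',(.4625,-.1514))
b=env.get_image('side')['image'][160:300,270:470]
cv2.imwrite('pics/c4.png',cv2.resize(b,(800,560),interpolation=2))"
```

```text
wax_red 2 [ 0.6284 -0.2718] cost 0.933
wax_red 1 [ 0.6273 -0.2546] cost 1.666
wax_red 1 [ 0.6244 -0.2731] cost 0.099
wax_green 2 [0.5863 0.292  0.0211] cost 0.15
wax_green 1 [0.587  0.2909 1.5986] cost 0.061
wax_green 1 [0.586  0.2967 1.3508] cost 0.085
miss top base_green
base_green 1 [ 0.4613 -0.1502] cost 0.037
base_green 1 [ 0.4613 -0.1502] cost 0.037
```

View pics/c4.png

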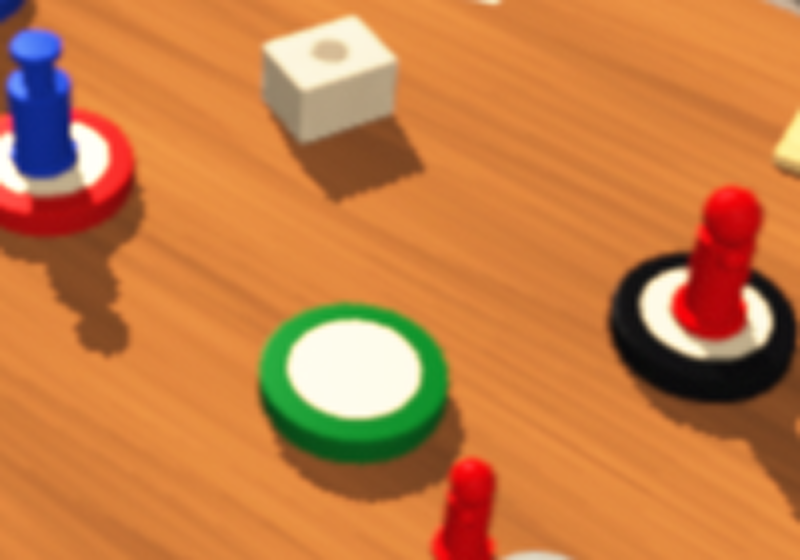

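Red stands upright inside the black base's circle (crop 715,315), and the green base is clear. Now the green wax at about (0.586, 0.293).

```bash
python3 -m pendant '[[1,0.02,0.25,0,0,0,0],[1,0.02,0.25,0,0,0,0],[1,0.02,0.25,0,0,0,0],[1,0.02,0.25,0,0,0,0],[1,0.02,0.25,0,0,0,0]]'; python3 -m pendant '[[1,0.02,0.207,0,0,0,0.087],[1,0.02,0.207,0,0,0,0.087],[1,0.02,0.207,0,0,0,0.087],[1,0.02,0.207,0.02,0,0,0.087],[1,0.02,0.207,0.04,0,0,0.087]]'
```

```text
time_s: 11.4
position: [0.6048, 0.0896, 0.2114]
tool_rot: [[-1.0, -0.004, 0.0], [-0.004, 1.0, 0.001], [-0.0, 0.001, -1.0]]
ft_force: [0.7, 0.2, -0.4]
grip_width: 0.0853
gripper_force: 0.0
time_s: 12.02
position: [0.5855, 0.2932, 0.1696]
tool_rot: [[-0.996, 0.086, -0.0], [0.086, 0.996, -0.0], [0.0, -0.0, -1.0]]
ft_force: [0.3, -0.5, -0.1]
grip_width: 0.0856
gripper_force: 0.0
```

```bash
python3 - <<'E'
from h import *
print(env.observe()["position"])
im=env.get_image("side"); b=im["image"][80:200,200:320]
cv2.imwrite("pics/c5.png",cv2.resize(b,(600,600),interpolation=2))
E
```

```text
[0.58554538 0.2931827  0.16963857]
```

View pics/c5.png

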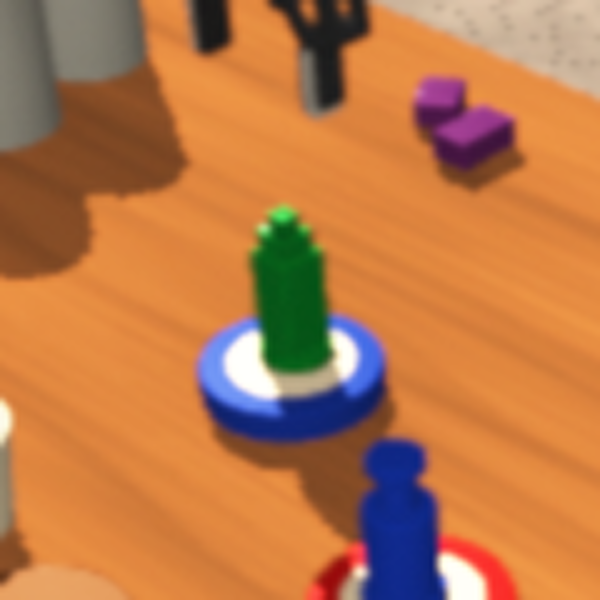

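The gripper hovers over green (crop 290,290), and the shaft's wide silhouette leaves its yaw unclear. A quick look at the first top picture should settle the yaw.

```bash
python3 - <<'E'
from h import *
a=cv2.imread("pics/top0.png")[150:200,195:245]
g=np.clip(a.astype(float)*1.6,0,255).astype(np.uint8)
cv2.imwrite("pics/c6.png",cv2.resize(g,(600,600),interpolation=cv2.INTER_CUBIC))
im=env.get_image("top")
for yaw in (-10,0,10):
  print(yaw,[[round((w2pix(im,(.586+.015*(c*np.cos(np.radians(yaw))-s*np.sin(np.radians(yaw))),.292+.015*(c*np.sin(np.radians(yaw))+s*np.cos(np.radians(yaw))),.088))[k]-(195,150)[k])*12) for k in (0,1)] for c,s in ((1,1),(1,-1),(-1,-1),(-1,1))])
E
```

```text
-10 [[128, 143], [269, 169], [241, 309], [100, 284]]
0 [[114, 155], [258, 155], [255, 298], [111, 297]]
10 [[103, 168], [245, 144], [267, 284], [125, 308]]
```

View pics/c6.png

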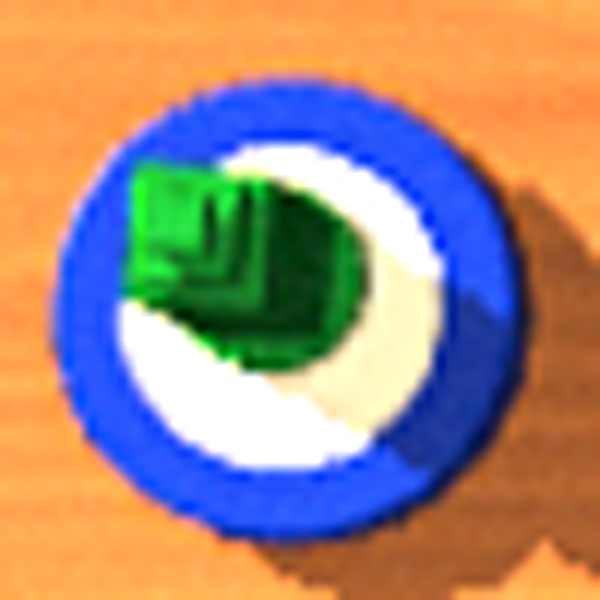

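The corners at (140,158), (270,185), (262,305) and (120,290) give a yaw of about −8°. I add 3° and descend.

```bash
python3 -m pendant '[[1,0.0005,-0.002,0.03,0,0,0.05],[1,0.0005,-0.002,0.06,0,0,0.05],[1,0.0005,-0.002,0.09,0,0,0.05],[1,0.0005,-0.002,0.106,0,0,0.05],[0.7,0.0005,-0.002,0.106,0,0,0.05]]';  python3 -m pendant '[[0.6,0,0,0,0,0,0],[0.45,0,0,0,0,0,0],[0.4,0,0,0,0,0,0],[0.35,0,0,0,0,0,0],[0.3,0,0,0,0,0,0]]' 30; python3 -m pendant '[[0.2,0,0,0,0,0,0],[0.2,0,0,0,0,0,0],[0.2,0,0,0,0,0,0]]' 40
```

```text
time_s: 12.75
position: [0.5851, 0.29, 0.0647]
tool_rot: [[-0.99, 0.138, -0.001], [0.138, 0.99, -0.0], [0.001, -0.001, -1.0]]
ft_force: [0.3, 0.3, 0.0]
grip_width: 0.0695
gripper_force: 0.0
time_s: 13.38
position: [0.5853, 0.291, 0.0657]
tool_rot: [[-0.991, 0.137, 0.001], [0.137, 0.991, 0.0], [-0.001, 0.001, -1.0]]
ft_force: [-0.0, -0.3, 4.0]
grip_width: 0.0292
gripper_force: 30.7
time_s: 13.75
position: [0.5853, 0.291, 0.0658]
tool_rot: [[-0.991, 0.137, 0.001], [0.137, 0.991, 0.0], [-0.001, 0.001, -1.0]]
ft_force: [0.1, -0.2, 5.0]
grip_width: 0.0294
gripper_force: 40.4
```

```bash
python3 -m pendant '[[0.2,0,0,-0.015,0,0,0],[0.2,0,0,-0.045,0,0,-0.03],[0.2,0,0,-0.085,0,0,-0.08],[0.2,0,0,-0.115,0,0,-0.125],[0.2,0,0,-0.125,0,0,-0.137]]'; python3 -m pendant '[[0.2,0.006,-0.03,0,0,0,0],[0.2,0.018,-0.08,0,0,0,0],[0.2,0.033,-0.135,0,0,0,0],[0.2,0.048,-0.19,0,0,0,0],[0.2,0.063,-0.245,0,0,0,0]]';  python3 -m pendant '[[0.2,0.014,-0.05,0,0,0,0],[0.2,0.030,-0.105,0,0,0,0],[0.2,0.048,-0.155,0,0,0,0],[0.2,0.058,-0.187,0,0,0,0],[0.2,0.060,-0.197,0,0,0,0]]'; python3 -m pendant '[[0.2,0,0,0.03,0,0,0],[0.2,0,0,0.07,0,0,0],[0.2,0,0,0.1,0,0,0],[0.2,0,0,0.115,0,0,0],[0.2,0,0,0.12,0,0,0]]'
```

```text
time_s: 14.38
position: [0.5852, 0.2909, 0.1923]
tool_rot: [[-1.0, 0.001, 0.003], [0.001, 1.0, 0.001], [-0.003, 0.001, -1.0]]
ft_force: [-0.5, -0.3, -0.9]
grip_width: 0.0293
gripper_force: 39.7
time_s: 15.0
position: [0.5205, 0.0443, 0.1893]
tool_rot: [[-1.0, 0.001, -0.002], [0.001, 1.0, 0.0], [0.002, 0.0, -1.0]]
ft_force: [0.9, -1.7, -1.0]
grip_width: 0.0289
gripper_force: 39.8
time_s: 15.62
position: [0.4607, -0.1523, 0.1895]
tool_rot: [[-1.0, 0.004, -0.002], [0.004, 1.0, 0.001], [0.002, 0.001, -1.0]]
ft_force: [0.4, -0.1, -1.1]
grip_width: 0.0292
gripper_force: 39.8
time_s: 16.25
position: [0.4613, -0.1501, 0.0691]
tool_rot: [[-1.0, 0.0, -0.002], [0.0, 1.0, 0.001], [0.002, 0.001, -1.0]]
ft_force: [0.7, -0.6, -0.7]
grip_width: 0.0293
gripper_force: 39.8
```

Now the final approach, in 1 mm steps.

```bash
python3 -m pendant '[[0.2,0,0,0.001,0,0,0],[0.2,0,0,0.002,0,0,0],[0.2,0,0,0.002,0,0,0]]';python3 -m pendant '[[0.2,0,0,0.001,0,0,0],[0.2,0,0,0.001,0,0,0]]'
```

```text
time_s: 16.62
position: [0.4618, -0.1511, 0.0685]
tool_rot: [[-1.0, 0.001, 0.001], [0.001, 1.0, -0.0], [-0.001, -0.0, -1.0]]
ft_force: [0.8, -0.3, -1.0]
grip_width: 0.0289
gripper_force: 39.8
time_s: 16.88
position: [0.4616, -0.1511, 0.0672]
tool_rot: [[-1.0, 0.001, 0.0], [0.001, 1.0, -0.0], [-0.0, -0.0, -1.0]]
ft_force: [0.2, 0.3, -0.5]
grip_width: 0.029
gripper_force: 39.8
```

```bash
python3 -m pendant '[[0.2,0,0,0.001,0,0,0],[0.2,0,0,0.001,0,0,0]]';python3 -m pendant '[[0.2,0,0,0.0005,0,0,0],[0.2,0,0,0.0005,0,0,0]]'
```

```text
time_s: 17.12
position: [0.4615, -0.1511, 0.066]
tool_rot: [[-1.0, 0.001, -0.0], [0.001, 1.0, 0.0], [0.0, 0.0, -1.0]]
ft_force: [-0.7, 0.5, -1.5]
grip_width: 0.029
gripper_force: 39.8
time_s: 17.38
position: [0.4617, -0.1511, 0.0658]
tool_rot: [[-1.0, 0.001, 0.0], [0.001, 1.0, -0.0], [-0.0, -0.0, -1.0]]
ft_force: [-0.3, 0.0, 0.8]
grip_width: 0.0291
gripper_force: 40.1
```

```bash
python3 -m pendant '[[0.4,0,0,0,0,0,0],[0.6,0,0,0,0,0,0],[0.9,0,0,0,0,0,0],[1,0,0,0,0,0,0],[1,0,0,0,0,0,0]]' 30;python3 -m pendant '[[1,0,0,-0.03,0,0,0],[1,0,0,-0.08,0,0,0],[1,0,0,-0.13,0,0,0],[1,0,0.03,-0.145,0,0,0],[1,0,0.08,-0.145,0,0,0]]';python3 -m pendant '[[1,-0.015,0.17,0,0,0,0],[1,-0.015,0.17,0,0,0,0],[1,-0.015,0.17,0,0,0,0],[1,-0.015,0.17,0.03,0,0,0],[1,-0.015,0.17,0.04,0,0,0]]'
```

```text
time_s: 18.0
position: [0.4616, -0.1511, 0.0656]
tool_rot: [[-1.0, 0.001, -0.0], [0.001, 1.0, 0.0], [0.0, 0.0, -1.0]]
ft_force: [0.4, 0.2, 0.1]
grip_width: 0.0856
gripper_force: 0.0
time_s: 18.62
position: [0.4622, -0.0712, 0.2119]
tool_rot: [[-1.0, 0.003, 0.003], [0.003, 1.0, -0.001], [-0.003, -0.001, -1.0]]
ft_force: [-0.2, 1.0, -0.3]
grip_width: 0.0853
gripper_force: 0.0
time_s: 19.25
position: [0.476, 0.0993, 0.1694]
tool_rot: [[-1.0, -0.0, -0.003], [-0.0, 1.0, 0.0], [0.003, 0.0, -1.0]]
ft_force: [-0.3, -0.3, 0.3]
grip_width: 0.0856
gripper_force: 0.0
```

```bash
python3 -c "
from h import *
locate('wax_green',(.462,-.151)); locate('wax_blue',(.477,.099),('side',)); locate('base_blue',(.5804,.2882))
b=env.get_image('side')['image'][130:290,230:470]
cv2.imwrite('pics/c7.png',cv2.resize(b,(780,520),interpolation=2))"
```

```text
wax_green 2 [ 0.4619 -0.1511  0.1897] cost 0.178
wax_green 1 [ 0.4633 -0.1541  1.1021] cost 0.183
wax_green 1 [ 0.4623 -0.1496  1.8497] cost 0.118
wax_blue 1 [0.4766 0.1017] cost 0.092
wax_blue 1 [0.4766 0.1017] cost 0.092
base_blue 2 [0.5805 0.2908] cost 0.061
base_blue 1 [0.5811 0.2893] cost 0.051
base_blue 1 [0.5803 0.2917] cost 0.054
```

View pics/c7.png

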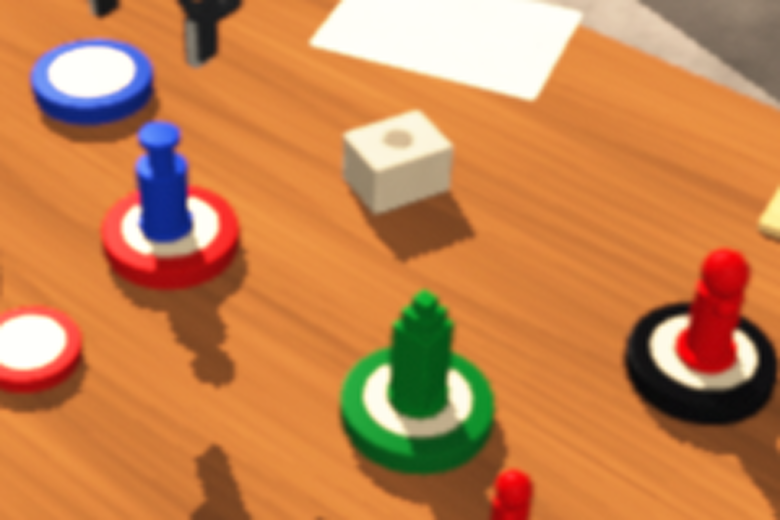

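Green stands upright in the green circle (crop 418,400). Now the blue wax.

```bash
python3 -m pendant '[[1,0,0.001,0.03,0,0,0],[1,0,0.001,0.06,0,0,0],[1,0,0.001,0.09,0,0,0],[1,0,0.001,0.109,0,0,0],[0.7,0,0.001,0.109,0,0,0]]';  python3 -m pendant '[[0.6,0,0,0,0,0,0],[0.5,0,0,0,0,0,0],[0.45,0,0,0,0,0,0],[0.4,0,0,0,0,0,0],[0.35,0,0,0,0,0,0]]' 30; python3 -m pendant '[[0.3,0,0,0,0,0,0],[0.3,0,0,0,0,0,0]]' 35
```

```text
time_s: 20.42
position: [0.4763, 0.0999, 0.0609]
tool_rot: [[-1.0, 0.001, -0.002], [0.001, 1.0, 0.0], [0.002, 0.0, -1.0]]
ft_force: [1.1, -0.3, 1.1]
grip_width: 0.0695
gripper_force: 0.0
time_s: 21.05
position: [0.4772, 0.0998, 0.0624]
tool_rot: [[-1.0, 0.001, 0.002], [0.001, 1.0, -0.0], [-0.002, -0.0, -1.0]]
ft_force: [-0.4, -1.5, 5.3]
grip_width: 0.0367
gripper_force: 29.5
time_s: 21.3
position: [0.4773, 0.0997, 0.0625]
tool_rot: [[-1.0, 0.001, 0.002], [0.001, 1.0, -0.0], [-0.002, -0.0, -1.0]]
ft_force: [-1.7, -1.2, 5.6]
grip_width: 0.0364
gripper_force: 34.3
```

```bash
python3 -m pendant '[[0.3,0,0,-0.015,0,0,0],[0.3,0,0,-0.045,0,0,0],[0.3,0,0,-0.085,0,0,0],[0.3,0,0,-0.11,0,0,0],[0.3,-0.012,0.023,-0.11,0,0,0]]'; python3 -m pendant '[[0.3,-0.022,0.04,0,0,0,0],[0.3,-0.044,0.08,0,0,0,0],[0.3,-0.068,0.125,0,0,0,0],[0.3,-0.085,0.157,0,0,0,0],[0.3,-0.091,0.167,0,0,0,0]]';  python3 -m pendant '[[0.3,0,0,0.03,0,0,0],[0.3,0,0,0.07,0,0,0],[0.3,0,0,0.095,0,0,0],[0.3,0,0,0.105,0,0,0],[0.3,0,0,0.105,0,0,0]]'
```

```text
time_s: 21.92
position: [0.4894, 0.1225, 0.1738]
tool_rot: [[-1.0, 0.003, 0.004], [0.003, 1.0, -0.0], [-0.004, -0.0, -1.0]]
ft_force: [1.0, 0.2, -1.8]
grip_width: 0.0362
gripper_force: 35.5
time_s: 22.55
position: [0.58, 0.2914, 0.171]
tool_rot: [[-1.0, -0.001, -0.001], [-0.001, 1.0, -0.0], [0.001, -0.0, -1.0]]
ft_force: [-1.0, -1.3, -0.6]
grip_width: 0.0363
gripper_force: 35.5
time_s: 23.18
position: [0.5799, 0.2895, 0.0668]
tool_rot: [[-1.0, 0.001, -0.0], [0.001, 1.0, -0.0], [0.0, -0.0, -1.0]]
ft_force: [-0.2, 0.4, -0.9]
grip_width: 0.0363
gripper_force: 35.5
```

```bash
python3 -m pendant '[[0.3,0,0,0.001,0,0,0],[0.3,0,0,0.002,0,0,0],[0.3,0,0,0.003,0,0,0]]';python3 -m pendant '[[0.3,0,0,0.001,0,0,0],[0.3,0,0,0.001,0,0,0]]'
```

```text
time_s: 23.55
position: [0.5801, 0.2899, 0.0641]
tool_rot: [[-1.0, 0.001, 0.001], [0.001, 1.0, 0.0], [-0.001, 0.0, -1.0]]
ft_force: [0.2, -0.2, -1.7]
grip_width: 0.0366
gripper_force: 35.5
time_s: 23.8
position: [0.5799, 0.2898, 0.0626]
tool_rot: [[-1.0, 0.001, -0.0], [0.001, 1.0, -0.0], [0.0, -0.0, -1.0]]
ft_force: [-0.5, -0.5, -1.6]
grip_width: 0.0362
gripper_force: 35.5
```

```bash
python3 -m pendant '[[0.3,0,0,0.0005,0,0,0],[0.3,0,0,0.0005,0,0,0]]';python3 -m pendant '[[0.3,0,0,0.0005,0,0,0],[0.3,0,0,0.0005,0,0,0]]'
```

```text
time_s: 24.05
position: [0.5801, 0.2899, 0.0626]
tool_rot: [[-1.0, 0.001, 0.001], [0.001, 1.0, 0.0], [-0.001, 0.0, -1.0]]
ft_force: [-0.6, -1.3, 2.4]
grip_width: 0.0361
gripper_force: 35.9
time_s: 24.3
position: [0.5802, 0.2898, 0.0625]
tool_rot: [[-1.0, 0.001, 0.001], [0.001, 1.0, 0.0], [-0.001, 0.0, -1.0]]
ft_force: [-1.5, -1.9, 6.4]
grip_width: 0.0363
gripper_force: 36.2
```

```bash
python3 -m pendant '[[0.45,0,0,0,0,0,0],[0.6,0,0,0,0,0,0],[0.9,0,0,0,0,0,0],[1,0,0,0,0,0,0],[1,0,0,0,0,0,0]]' 30;python3 -m pendant '[[1,0,0,-0.03,0,0,0],[1,0,0,-0.08,0,0,0],[1,0,0,-0.13,0,0,0],[1,0,-0.03,-0.15,0,0,0],[1,-0.005,-0.08,-0.15,0,0,0]]';python3 -m pendant '[[1,-0.02,-0.25,0,0,0,0],[1,-0.02,-0.25,0,0,0,0],[1,-0.02,-0.25,0,0,0,0],[1,-0.02,-0.25,0,0,0,0],[1,-0.02,-0.25,0,0,0,0]]'; python3 -m pendant '[[1,-0.02,-0.234,0,0,0,0],[1,-0.02,-0.234,0,0,0,0],[1,-0.02,-0.234,0,0,0,0],[1,-0.02,-0.234,0.02,0,0,0],[1,-0.02,-0.234,0.04,0,0,0]]'
```

```text
time_s: 24.92
position: [0.5799, 0.2898, 0.0616]
tool_rot: [[-1.0, 0.001, -0.0], [0.001, 1.0, 0.0], [0.0, 0.0, -1.0]]
ft_force: [-0.4, -0.6, 0.3]
grip_width: 0.0854
gripper_force: 0.0
time_s: 25.55
position: [0.5851, 0.2101, 0.2137]
tool_rot: [[-1.0, -0.002, 0.004], [-0.002, 1.0, 0.001], [-0.004, 0.001, -1.0]]
ft_force: [0.5, -0.3, -0.6]
grip_width: 0.0852
gripper_force: 0.0
time_s: 26.18
position: [0.6047, -0.0444, 0.2113]
tool_rot: [[-1.0, 0.006, -0.0], [0.006, 1.0, -0.001], [0.0, -0.001, -1.0]]
ft_force: [-0.3, 0.3, -0.1]
grip_width: 0.0856
gripper_force: 0.0
time_s: 26.8
position: [0.6243, -0.2769, 0.1703]
tool_rot: [[-1.0, 0.004, -0.0], [0.004, 1.0, -0.0], [0.0, -0.0, -1.0]]
ft_force: [0.6, 0.4, 0.0]
grip_width: 0.0853
gripper_force: 0.0
```

```bash
python3 -c "
from h import *
print(env.observe()['position'])
locate('wax_blue',(.58,.29)); locate('wax_red',(.6252,-.2743),('side',)); locate('base_red',(.479,.0945))
b=env.get_image('side')['image'][110:290,220:490]
cv2.imwrite('pics/c8.png',cv2.resize(b,(780,520),interpolation=2))"
```

```text
[ 0.62432106 -0.27692629  0.17027299]
miss top wax_blue
wax_blue 1 [0.5815 0.2936] cost 0.149
wax_blue 1 [0.5815 0.2936] cost 0.149
wax_red 1 [ 0.6249 -0.2726] cost 0.079
wax_red 1 [ 0.6249 -0.2726] cost 0.079
base_red 2 [0.4805 0.0979] cost 0.536
base_red 1 [0.4833 0.0982] cost 0.962
base_red 1 [0.4784 0.0986] cost 0.08
```

View pics/c8.png

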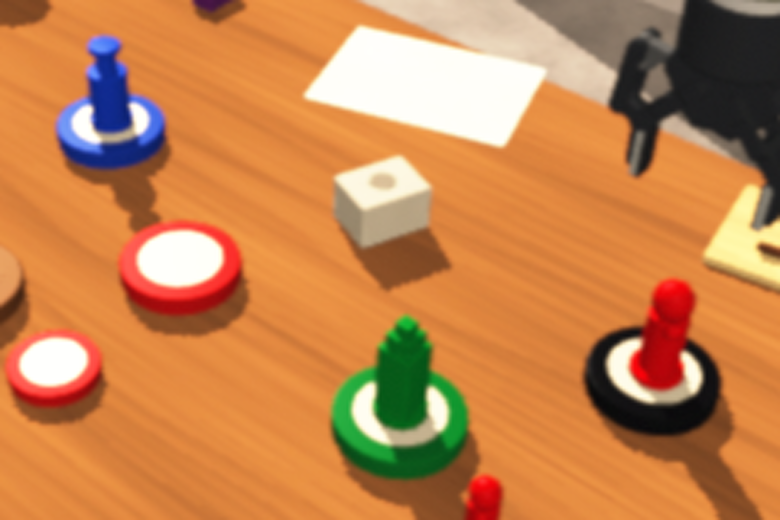

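Blue stands on the blue base (crop 110,110), green is on green, and the red base is free at (180,262). Next I regrip the red wax from the black base.

```bash
python3 -m pendant '[[1,0,0,0.03,0,0,0],[1,0,0,0.06,0,0,0],[1,0,0,0.09,0,0,0],[1,0,0,0.109,0,0,0],[0.7,0,0,0.109,0,0,0]]';  python3 -m pendant '[[0.6,0,0,0,0,0,0],[0.5,0,0,0,0,0,0],[0.45,0,0,0,0,0,0],[0.4,0,0,0,0,0,0],[0.35,0,0,0,0,0,0]]' 30; python3 -m pendant '[[0.25,0,0,0,0,0,0],[0.25,0,0,0,0,0,0]]' 30; python3 -c "
from h import *
locate('base_red',(.479,.0945))"
```

```text
time_s: 27.98
position: [0.624, -0.2738, 0.0614]
tool_rot: [[-1.0, 0.001, -0.002], [0.001, 1.0, 0.002], [0.002, 0.002, -1.0]]
ft_force: [0.1, 0.5, 0.6]
grip_width: 0.0697
gripper_force: 0.0
time_s: 28.6
position: [0.6246, -0.2744, 0.063]
tool_rot: [[-1.0, 0.001, 0.0], [0.001, 1.0, -0.0], [-0.0, -0.0, -1.0]]
ft_force: [0.3, 0.7, 2.2]
grip_width: 0.0307
gripper_force: 29.7
time_s: 28.85
position: [0.6246, -0.2743, 0.063]
tool_rot: [[-1.0, 0.001, 0.0], [0.001, 1.0, -0.0], [-0.0, -0.0, -1.0]]
ft_force: [-1.0, -0.8, 3.1]
grip_width: 0.0306
gripper_force: 29.7
base_red 2 [0.4791 0.0982] cost 0.392
base_red 1 [0.4806 0.0972] cost 0.724
base_red 1 [0.4777 0.098 ] cost 0.041
```

```bash
python3 -m pendant '[[0.25,0,0,-0.015,0,0,0],[0.25,0,0,-0.045,0,0,0],[0.25,0,0,-0.085,0,0,0],[0.25,0,0,-0.115,0,0,0],[0.25,0.012,0.03,-0.12,0,0,0]]'; python3 -m pendant '[[0.25,0.018,0.045,0,0,0,0],[0.25,0.038,0.095,0,0,0,0],[0.25,0.058,0.145,0,0,0,0],[0.25,0.075,0.195,0,0,0,0],[0.25,0.092,0.240,0,0,0,0]]'; python3 -m pendant '[[0.25,0.018,0.045,0,0,0,0],[0.25,0.034,0.085,0,0,0,0],[0.25,0.041,0.1,0,0,0,0],[0.25,0.041,0.101,0,0,0,0],[0.25,0.041,0.101,0.02,0,0,0]]'; python3 -m pendant '[[0.25,0,0,0.03,0,0,0],[0.25,0,0,0.065,0,0,0],[0.25,0,0,0.085,0,0,0],[0.25,0,0,0.095,0,0,0],[0.25,0,0,0.095,0,0,0]]'
```

```text
time_s: 29.68
position: [0.6131, -0.2455, 0.185]
tool_rot: [[-1.0, 0.003, 0.004], [0.003, 1.0, -0.002], [-0.004, -0.002, -1.0]]
ft_force: [0.2, 0.7, -1.8]
grip_width: 0.0311
gripper_force: 30.0
time_s: 30.3
position: [0.5198, -0.0024, 0.1831]
tool_rot: [[-1.0, 0.001, 0.0], [0.001, 1.0, 0.0], [-0.0, 0.0, -1.0]]
ft_force: [-0.0, -0.2, -1.1]
grip_width: 0.0311
gripper_force: 30.0
time_s: 30.92
position: [0.4812, 0.0959, 0.1635]
tool_rot: [[-1.0, 0.001, 0.004], [0.001, 1.0, -0.001], [-0.004, -0.001, -1.0]]
ft_force: [0.3, -0.1, -1.2]
grip_width: 0.031
gripper_force: 30.0
time_s: 31.55
position: [0.4802, 0.0962, 0.0675]
tool_rot: [[-1.0, 0.002, -0.0], [0.002, 1.0, -0.0], [0.0, -0.0, -1.0]]
ft_force: [0.0, -0.5, -0.8]
grip_width: 0.0306
gripper_force: 30.0
```

```bash
python3 -m pendant '[[0.25,0.001,0,0.001,0,0,0],[0.25,0.001,0,0.002,0,0,0],[0.25,0.001,0,0.003,0,0,0]]';python3 -m pendant '[[0.25,0,0,0.001,0,0,0],[0.25,0,0,0.001,0,0,0]]'
```

```text
time_s: 31.92
position: [0.4789, 0.0969, 0.065]
tool_rot: [[-1.0, 0.001, 0.001], [0.001, 1.0, -0.0], [-0.001, -0.0, -1.0]]
ft_force: [-1.3, -0.0, -0.8]
grip_width: 0.0306
gripper_force: 30.0
time_s: 32.17
position: [0.4788, 0.0969, 0.0636]
tool_rot: [[-1.0, 0.001, -0.0], [0.001, 1.0, -0.0], [0.0, -0.0, -1.0]]
ft_force: [0.1, -0.3, -0.7]
grip_width: 0.0306
gripper_force: 30.0
```

```bash
python3 -m pendant '[[0.25,0,0,0.0005,0,0,0],[0.25,0,0,0.0005,0,0,0]]';python3 -m pendant '[[0.25,0,0,0.0005,0,0,0],[0.25,0,0,0.0005,0,0,0]]'
```

```text
time_s: 32.42
position: [0.4788, 0.0969, 0.0631]
tool_rot: [[-1.0, 0.001, -0.0], [0.001, 1.0, -0.0], [0.0, -0.0, -1.0]]
ft_force: [-0.6, -0.1, -1.0]
grip_width: 0.0309
gripper_force: 30.0
time_s: 32.67
position: [0.4789, 0.0969, 0.0629]
tool_rot: [[-1.0, 0.001, 0.0], [0.001, 1.0, -0.0], [-0.0, -0.0, -1.0]]
ft_force: [-1.4, -0.3, 4.0]
grip_width: 0.0305
gripper_force: 30.5
```

```bash
python3 -m pendant '[[0.4,0,0,0,0,0,0],[0.6,0,0,0,0,0,0],[0.9,0,0,0,0,0,0],[1,0,0,0,0,0,0],[1,0,0,0,0,0,0]]' 30;python3 -m pendant '[[1,0,0,-0.03,0,0,0],[1,0,0,-0.08,0,0,0],[1,0,0,-0.13,0,0,0],[1,0.03,-0.03,-0.17,0,0,0],[1,0.08,-0.07,-0.18,0,0,0]]';python3 -m pendant '[[1,0.06,-0.05,0,0,0,0],[1,0.06,-0.05,0,0,0,0],[1,0.06,-0.05,0,0,0,0],[1,0.06,-0.05,0,0,0,0]]'; python3 -c "
from h import *
T=env.get_image('top')['image'][130:290,170:470];b=env.get_image('side')['image'][110:290,170:470]
cv2.imwrite('pics/c9.png',np.vstack([cv2.resize(x,(560,300),interpolation=2) for x in (T,b)]))"
```

```text
time_s: 33.3
position: [0.4788, 0.0969, 0.0626]
tool_rot: [[-1.0, 0.001, -0.0], [0.001, 1.0, -0.0], [0.0, -0.0, -1.0]]
ft_force: [-0.0, 0.8, -0.7]
grip_width: 0.085
gripper_force: 0.0
time_s: 33.92
position: [0.4008, 0.0276, 0.2443]
tool_rot: [[-1.0, -0.001, 0.005], [-0.001, 1.0, -0.001], [-0.005, -0.001, -1.0]]
ft_force: [1.3, -0.7, -0.1]
grip_width: 0.0848
gripper_force: 0.0
time_s: 34.42
position: [0.341, -0.0213, 0.2423]
tool_rot: [[-1.0, 0.0, 0.0], [0.0, 1.0, 0.0], [-0.0, 0.0, -1.0]]
ft_force: [0.4, 0.0, -0.5]
grip_width: 0.0855
gripper_force: 0.0
```

View pics/c9.png

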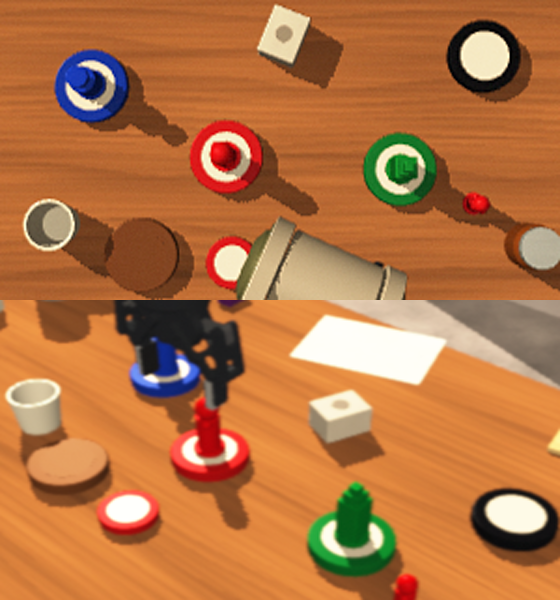

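All three waxes stand upright in the circles of their own bases: blue at (88,85), red at (226,157) and green at (400,168) in the top crop. The black base is empty at (484,55). I hand the job in.

```bash
python3 -c "
from rig import env
print(env.close_job())"
```

```text
the job is handed in; nothing more can be done
None
```

The red, green and blue waxes each stand upright in the pale circle of their own base, the black base is empty again, and the job was handed in about 34 s into the run.

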